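Lids back on the pantry canisters

TASK

The four washed canisters stand open on the pantry counter with their wooden lids scattered among them. Pick out the lids and put each one on the canister of its own shape and size, one after another, set down and not dropped, sitting flat with its plug in the mouth and the square and oblong ones lined up with the canister's sides. Leave the canisters standing where they are, and do not disturb the cork pot stand or the food tin.

Things in the scene. Friction and masses are not known exactly. Their poses are not given: they have to be found in the camera images.
- lid_big_round: the large round lid of pale wood, 130 g or so, lying right way up on the counter: underneath a plug 74 mm diameter, 8 mm deep; above it the plate 108 mm diameter, 8 mm thick (8 to 16 mm above the origin); on top a round knob, 26 mm diameter, 26 mm high (its lowest 4 mm is a neck of 20 mm), at its centre (16 to 42 mm above the origin). Origin: centre of the plug's underside; z up.
- can_big_round: the large round canister of white ceramic, open and empty, loose, about 700 g: outside 100 mm diameter, 78 mm high, walls 5 mm, so its mouth is 90 mm diameter (the lid's plug has 8 mm of play all round). Origin: centre of its underside; z up. With its lid seated, the plate rests flat on the rim and the lid's origin is 70 mm above this origin.
- lid_small_round: the small round lid of pale wood, 60 g or so, lying right way up on the counter: underneath a plug 40 mm diameter, 8 mm deep; above it the plate 74 mm diameter, 8 mm thick (8 to 16 mm above the origin); on top a round knob, 26 mm diameter, 26 mm high (its lowest 4 mm is a neck of 20 mm), at its centre (16 to 42 mm above the origin). Origin: centre of the plug's underside; z up.
- can_small_round: the small round canister of white ceramic, open and empty, loose, about 400 g: outside 66 mm diameter, 62 mm high, walls 5 mm, so its mouth is 56 mm diameter (the lid's plug has 8 mm of play all round). Origin: centre of its underside; z up. With its lid seated, the plate rests flat on the rim and the lid's origin is 54 mm above this origin.
- lid_square: the square lid of pale wood, 100 g or so, lying right way up on the counter: underneath a plug 50 x 50 mm (x by y), 8 mm deep; above it the plate 84 x 84 mm (x by y), 8 mm thick (8 to 16 mm above the origin); on top a bar handle at its centre, 44 mm long along the lid's x, 16 mm wide along y, 26 mm high (16 to 42 mm above the origin). Origin: centre of the plug's underside; z up.
- can_square: the square canister of white ceramic, open and empty, loose, about 600 g: outside 76 x 76 mm (x by y), 70 mm high, walls 5 mm, so its mouth is 66 x 66 mm (x by y) (the lid's plug has 8 mm of play all round). Origin: centre of its underside; z up; its sides lie along its x and y. With its lid seated, the plate rests flat on the rim and the lid's origin is 62 mm above this origin.
- lid_oblong: the oblong (rectangular) lid of pale wood, 100 g or so, lying right way up on the counter: underneath a plug 74 x 34 mm (x by y), 8 mm deep; above it the plate 108 x 68 mm (x by y), 8 mm thick (8 to 16 mm above the origin); on top a bar handle at its centre, 44 mm long along the lid's x, 16 mm wide along y, 26 mm high (16 to 42 mm above the origin). Origin: centre of the plug's underside; z up.
- can_oblong: the oblong (rectangular) canister of white ceramic, open and empty, loose, about 600 g: outside 100 x 60 mm (x by y), 70 mm high, walls 5 mm, so its mouth is 90 x 50 mm (x by y) (the lid's plug has 8 mm of play all round). Origin: centre of its underside; z up; its sides lie along its x and y. With its lid seated, the plate rests flat on the rim and the lid's origin is 62 mm above this origin.
- trivet: bystander: a plain flat cork disc (pot stand), 92 mm diameter, 10 mm thick, no knob; not a lid. Origin: centre of its underside
- fish_tin: bystander: a closed low food tin of bare steel with a plain blue band, 68 mm diameter, 42 mm tall, standing at the left end of the counter. Origin: centre of its underside
Not all that is in view belongs to the job. Leave any green or purple look-alike of the can_big_round alone.

How it is judged:
By the outcome, as a careful person would: the job done as asked, in the order asked, and still so for the second after the job is handed in, with the robot touching nothing.
It also fails if it takes over 102 s, if anything falls off the work surface, if the arm or the gripper's body presses on something with over 40 N, if the wrist force passes 120 N, or if a joint passes its speed limit or range.

ROBOT

A 6-joint arm with a two-finger parallel gripper is mounted at the origin on the work surface. World frame = base frame: x ahead of the robot, y to its left, z up, the work surface at z = 0. Lengths are in m, angles in rad, forces in N, time in s.
With the tool pointing down it reaches from about 0.35 to 0.875 m from the base axis. Payload 15.5 kg.
Tool frame: the origin (TCP) lies midway between the tips of the shut fingers; the grasp point (between the pads) lies 19 mm behind it; x points along the fingers, z is the direction in which the jaws open and shut, and the axes are right-handed (so a half turn about x gives the same grasp; the last joint's range is limited). The gripper opens to 85 mm and grips with 20 to 120 N. Pads are 22 mm wide; open, the fingers measure 114 mm over their backs; the gripper's body (76 mm by 85 mm) begins 54 mm behind the grasp point. The pads swing forward as they close: fully open they stand 13 mm farther back than shut.
Start: joints at [1.012, 0.494, 1.345, -0, 1.302, -0.096], TCP at [0.279, 0.559, 0.231] pointing down, gripper open.
Joint ranges: [-2.91, 2.91], [-0.82, 2.16], [0.22, 2.67], [-1.22, 4.37], [0.12, 2.79], [-3.08, 3.08]. Speed limits (rad/s): [1.89, 1.89, 2.57, 3.01, 3.01, 3.01].

INTERFACE

Orientations are given as a unit quaternion [x, y, z, w].
In Python, from rig import ctrl, cams gives the robot as it stands.
- The arm moves only by the tool carry_out, never from a script. Its argument "deltas" is a list that holds one entry, the list of rows, each a list of 5 numbers: the closure, from 0 (fully open) to 1 (shut), then the shift along the world's x, y, z in m, then the turn about the world's z in degrees. A call has 1 to 12 rows; each row shifts and turns the commanded pose from where the row before left it; what a row does not reach is not made up. A row lasts 1/8 s, in which the tool goes at most 62.5 mm and 10.7 degrees, less where a joint would pass 70% of its speed; a pose out of reach is approached as far as the arm can. A call with a gripper value outside its range is refused whole. The fingers move at their own pace and stop on an object; "grip_force" is the grip in N (left out, the last holds). Time passes only in rows, so rows that do not move let the fingers close. It gives the time, the measured TCP pose, the force and the opening at its end, in the units of the state.
- ctrl.sense(): the state, without advancing time (a new reading comes with each control period).
- cams.grab_frame(name): name is "side" or "top"; returns a dict with "frame" (420x560x3 uint8, red, green, blue), "vertical_fov" (degrees; the focal length in pixels is half the picture's height over the tangent of half this angle, whatever the lens; pixels are square), "cx", "cy" (the principal point, pixels), "k1" (the pictures are not rectified: a ray, as slopes to the right and down, at radius r is drawn at 1 + k1 r^2 times it, then the intrinsics apply), "pose" (4x4, takes a point from camera to world coordinates). Camera axes: x right, y down, z forward; pixel columns grow to the right and rows downward; lengths in m; the calibration is good to about 2 mm. A picture is of the moment at which its call begins. There is no depth.
- ctrl.close_job(): hands the job in, once; it reports no verdict.
Trained networks look in the newest picture that a camera, given by its name, has taken for a name from the list of things; names that differ only in an ending like _2 or _b are one class to them, and where a whole thing is asked for, a point or a joint stands for the part that bears it (a point fixed in the world has none). Each returns a list of dicts, best first, with "score" (0 to 1); they miss things now and then, are a little off and sometimes report something else, mostly with a low value. They report only what shows in the picture. A call takes as long as a camera call. They do not tell look-alikes from the thing itself.
- cams.boxes_of(camera, name): "location" ([column, row] in pixels, amid what is visible of it).
The state is a dict: "time": time; "qpos": joint angles; "qd": joint speeds; "effort": joint torques, N m; "tool_pos": TCP position; "orientation": TCP orientation; "contact_force": force on the tool from outside, world axes, zero at the start; "torque": the same for the moment, N m; "width": opening from 0.0 (shut) to 1.0 (fully open).
Only numpy, scipy, OpenCV 4.12 (cv2) and the standard library are available. Lean on these libraries where they do the work, as an engineer would, in place of code of your own. Each camera call takes 0.05 s, during which the arm holds its last target. There are 200 camera calls.

## Working session

There is one attempt and no reset: what is moved stays moved. The work goes in short steps, Python scripts to look and compute and a tool call to move; the robot and the scene stay as the last step left them, time stands still between calls to the robot, and variables do not carry over. Pictures are saved under pics/ and viewed, about 12 in all and at most 16, crops included, and the job is handed in when it is done.

Besides the shell and the picture viewer there is one more tool, called after "Call:" in YAML: its name, and indented under it one key for each argument. carry_out: Moves the arm, as the interface text tells. Its arguments: {"type":"object","properties":{"deltas":{"type":"array","items":{"type":"array","items":{"type":"array","items":{"type":"number"}}}},"grip_force":{"type":"number"}},"required":["deltas"]}

```bash
mkdir -p pics; cat > h.py <<'E'
import numpy as np, cv2
from rig import ctrl, cams
def pix2ray(g,uv):
    H=g["frame"].shape[0]; f=H/2/np.tan(np.radians(g["vertical_fov"])/2)
    d=(np.array(uv,float)-[g["cx"],g["cy"]])/f; s=d.copy()
    for _ in range(30): s=d/(1+g["k1"]*(s@s))
    P=np.array(g["pose"]); return P[:3,3],P[:3,:3]@np.array([s[0],s[1],1])
def at_z(g,uv,z):
    o,d=pix2ray(g,uv); return o+d*(z-o[2])/d[2]
def proj(g,p):
    H=g["frame"].shape[0]; f=H/2/np.tan(np.radians(g["vertical_fov"])/2)
    P=np.array(g["pose"]); c=(np.atleast_2d(p)-P[:3,3])@P[:3,:3]; s=c[:,:2]/c[:,2:]
    return s*(1+g["k1"]*(s**2).sum(1,keepdims=True))*f+[g["cx"],g["cy"]]
def save(g,name,crop=None,k=1):
    im=g["frame"][:,:,::-1]
    if crop: im=im[crop[1]:crop[3],crop[0]:crop[2]]
    cv2.imwrite("pics/"+name,cv2.resize(im,None,fx=k,fy=k,interpolation=cv2.INTER_CUBIC))
E
python3 - <<'E'
from h import *
N=["lid_big_round","can_big_round","lid_small_round","can_small_round","lid_square","can_square","lid_oblong","can_oblong","trivet","fish_tin"]
H=dict(zip(N,[.016,.078,.016,.062,.016,.07,.016,.07,.01,.042]))
for c in("top","side"):
    g=cams.grab_frame(c); save(g,c+"0.png",k=1.4); np.save(c+"0.npy",g,allow_pickle=True)
    print(c,np.round(g["pose"],3).tolist(),g["vertical_fov"],g["k1"])
    for n in N:
        print(n,[(round(b["score"],2),np.round(b["location"]).tolist(),np.round(at_z(g,b["location"],H[n]),3)[:2].tolist()) for b in cams.boxes_of(c,n)][:4])
print(ctrl.sense())
E
```

```text
top [[0.059, -0.978, 0.198, 0.261], [-0.998, -0.057, 0.017, 0.112], [-0.005, -0.199, -0.98, 1.0], [0.0, 0.0, 0.0, 1.0]] 56.638449651584835 -0.0779727889022338
lid_big_round [(0.9, [322.0, 222.0], [0.435, 0.003])]
can_big_round [(0.9, [106.0, 201.0], [0.444, 0.541]), (0.8, [156.0, 269.0], [0.288, 0.398]), (0.68, [187.0, 206.0], [0.444, 0.339])]
lid_small_round [(0.68, [292.0, 164.0], [0.585, 0.088])]
can_small_round [(0.75, [266.0, 218.0], [0.429, 0.147]), (0.56, [456.0, 228.0], [0.431, -0.325]), (0.45, [354.0, 158.0], [0.594, -0.066])]
lid_square [(0.81, [352.0, 156.0], [0.617, -0.069])]
can_square [(0.87, [457.0, 227.0], [0.43, -0.323])]
lid_oblong [(0.79, [389.0, 224.0], [0.438, -0.17]), (0.21, [233.0, 146.0], [0.625, 0.248])]
can_oblong [(0.58, [234.0, 146.0], [0.606, 0.238])]
trivet [(0.9, [411.0, 163.0], [0.609, -0.23])]
fish_tin [(0.96, [160.0, 170.0], [0.54, 0.428])]
side [[0.837, -0.343, 0.427, -0.079], [-0.548, -0.503, 0.668, -0.755], [-0.014, -0.793, -0.609, 0.836], [0.0, 0.0, 0.0, 1.0]] 45.0837748692324 -0.17159253608984132
lid_big_round [(0.78, [298.0, 258.0], [0.438, -0.
[... 622 characters left out ...]
61.0], [0.543, 0.404])]
{'time': 1.1, 'qpos': array([ 1.01248229e+00,  4.93578352e-01,  1.34551640e+00,  2.82805169e-05,
        1.30249622e+00, -9.55070494e-02]), 'qd': array([-3.41974999e-04, -9.96622057e-04,  6.49660253e-04,  2.84952159e-04,
        3.60756807e-05,  2.06163109e-03]), 'effort': array([-8.62033121e-04, -8.82044935e+01, -3.84264135e+01, -1.18227413e-04,
        8.68942516e-04, -1.56171285e-05]), 'tool_pos': array([0.27902863, 0.55925098, 0.23128487]), 'orientation': array([-0.37198965,  0.60134978,  0.37200747,  0.60134232]), 'contact_force': array([-0.58031262, -0.63833604, -0.11420545]), 'torque': array([-0.03170612, -0.00728211, -0.01389192]), 'width': 0.9995844720581915}
```

View pics/top0.png

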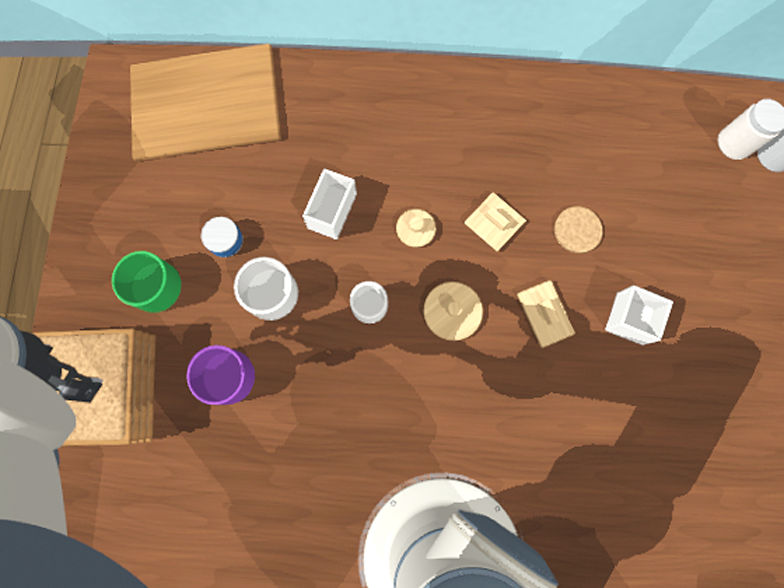

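View pics/side0.png

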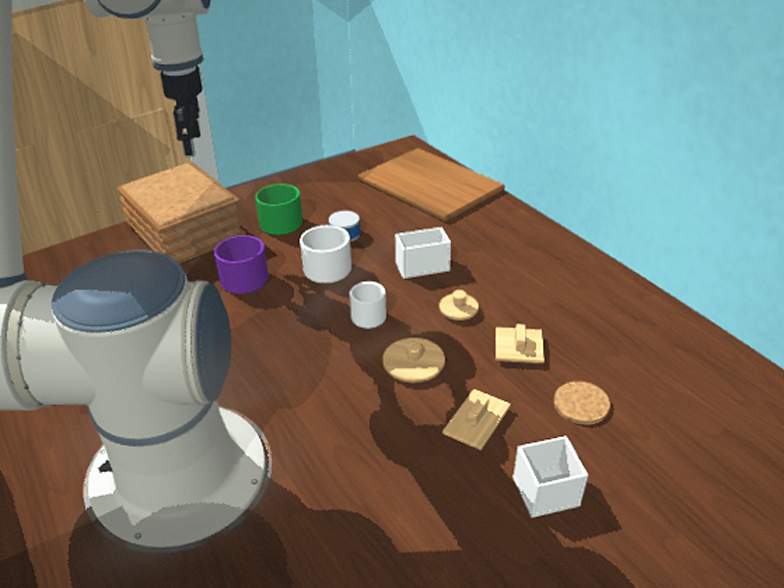

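The top view (shown at 1.4×) has the white big can at (265,288), with green (140,280) and purple (220,375) look-alikes to avoid. The plain cork trivet is at (578,229), and could be taken for the small round lid at (416,228), which has a knob. The big round lid at (453,310) also has a knob. The square lid is at (496,220), and the oblong lid at (546,313) could be taken for it. I'll refine the poses with a two-view silhouette fit.

```bash
cat > fit.py <<'E'
from h import *
from scipy.optimize import minimize
t=np.linspace(0,2*np.pi,40,endpoint=False)
def prism(a,b,z0,z1): # b None: cylinder diam a
    xy=np.c_[np.cos(t),np.sin(t)]*a/2 if b is None else np.array([[1,1],[1,-1],[-1,-1],[-1,1]])*[a/2,b/2]
    return np.r_[np.c_[xy,0*xy[:,0]+z0],np.c_[xy,0*xy[:,0]+z1]]
kn=prism(.026,None,.016,.042); bar=prism(.044,.016,.016,.042)
M={"lid_big_round":[prism(.108,None,.008,.016),prism(.074,None,0,.008),kn],
"lid_small_round":[prism(.074,None,.008,.016),prism(.04,None,0,.008),kn],
"lid_square":[prism(.084,.084,.008,.016),prism(.05,.05,0,.008),bar],
"lid_oblong":[prism(.108,.068,.008,.016),prism(.074,.034,0,.008),bar],
"can_big_round":[prism(.1,None,0,.078)],"can_small_round":[prism(.066,None,0,.062)],
"can_square":[prism(.076,.076,0,.07)],"can_oblong":[prism(.1,.06,0,.07)]}
K=4
def world(n,p,z=0):
    c,s=np.cos(p[2]),np.sin(p[2]); R=np.array([[c,-s,0],[s,c,0],[0,0,1]])
    return [m@R.T+[p[0],p[1],z] for m in M[n]]
def sil(g,n,p,z,org,sh):
    im=np.zeros((sh[0]*K,sh[1]*K),np.uint8)
    for w in world(n,p,z):
        q=((proj(g,w)-org+.5)*K*16).round().astype(np.int32)
        cv2.fillConvexPoly(im,cv2.convexHull(q),1,shift=4)
    return im>0
def mask(g,n):
    h,s,v=[a.astype(int) for a in cv2.split(cv2.cvtColor(cv2.resize(g["frame"],None,fx=K,fy=K,interpolation=cv2.INTER_LINEAR),cv2.COLOR_RGB2HSV))]
    return (s<50)&(v>70) if n.startswith("can") else (h>=15)&(h<35)&(s>60)&(v>75)
def fit(gs,n,p0,z=0,yaw=True,r=38):
    D=[]
    for g in gs:
        c=proj(g,[p0[0],p0[1],.03+z])[0].astype(int); o=c-r
        mk=mask(g,n)[o[1]*K:(c[1]+r)*K,o[0]*K:(c[0]+r)*K]
        D.append((g,o,mk))
    def cost(x,pick=None,full=False):
        out=[]
        for g,o,mk in D:
            s=sil(g,n,(x[0]*.01,x[1]*.01,x[2]*.2),z,o,(2*r,2*r))
            # ignore other objects: only count mask within dilated model
            m=mk&(cv2.dilate(s.astype(np.uint8),np.ones((25,25)))>0)
            out.append(1-(s&m).sum()/max(1,(s|m).sum()))
        return out if full else sum(out)
    best=None
    for a in (np.arange(0,np.pi,np.pi/8) if yaw else [0.]):
        x=np.array([p0[0]*100,p0[1]*100,a*5])
        q=minimize(cost,x,method="Nelder-Mead",options=dict(initial_simplex=[x,x+[1.,0,0],x+[0,1.,0],x+[0,0,.8 if yaw else 0.001]],maxiter=90))
        if best is None or q.fun<best.fun: best=q
    x=best.x; p=np.array([x[0]*.01,x[1]*.01,x[2]*.2])
    return p,cost(x,full=True)
E
cat > m.py <<'E'
from fit import *
P0={"lid_big_round":(.436,-.005),"lid_small_round":(.587,.075),"lid_square":(.617,-.075),"lid_oblong":(.436,-.172),
"can_big_round":(.43,.335),"can_small_round":(.424,.133),"can_square":(.424,-.34),"can_oblong":(.6,.215)}
gs=[np.load(c+"0.npy",allow_pickle=True).item() for c in("top","side")]
im=[g["frame"][:,:,::-1].copy() for g in gs]; im=[cv2.resize(i,None,fx=3,fy=3) for i in im]; R={}
for n,p in P0.items():
    rd="round" in n; x,e=fit(gs,n,p,yaw=not rd); R[n]=x
    one=[fit([g],n,x,yaw=False)[0][:2].round(4) if rd else "" for g in gs]
    print(n,x[:2].round(4),"yaw",round(np.degrees(x[2]),1),np.round(e,3),*one)
    for g,i in zip(gs,im):
        for w in world(n,x): cv2.polylines(i,[cv2.convexHull(((proj(g,w)+.5)*3).astype(np.int32))],True,(0,0,255),1)
np.save("poses.npy",R,allow_pickle=True)
cv2.imwrite("pics/fit.png",np.vstack([cv2.resize(im[0][330:780,550:1470],(800,391))[:,:],cv2.resize(im[1][400:1150,500:1300],(800,750))[:,:][:0]]) )
cv2.imwrite("pics/fit2.png",cv2.resize(im[1][420:1170,560:1360],(640,600)))
E
python3 m.py
```

```text
lid_big_round [ 0.4364 -0.0011] yaw -0.0 [0.053 0.021] [4.361e-01 2.000e-04] [ 0.4365 -0.0018]
lid_small_round [0.5917 0.0744] yaw 0.0 [0.175 0.035] [0.5916 0.0756] [0.5918 0.0734]
lid_square [ 0.6133 -0.0753] yaw 50.2 [0.343 0.028]  
lid_oblong [ 0.4408 -0.1731] yaw 25.3 [0.133 0.022]  
can_big_round [0.4514 0.3395] yaw -0.0 [0.017 0.066] [0.4509 0.3398] [0.4526 0.3392]
can_small_round [0.439  0.1542] yaw -0.0 [0.016 0.03 ] [0.4388 0.1543] [0.4392 0.1538]
can_square [ 0.4418 -0.3364] yaw 71.0 [0.026 0.032]  
can_oblong [0.6208 0.238 ] yaw -18.3 [0.024 0.042]
```

View pics/fit.png

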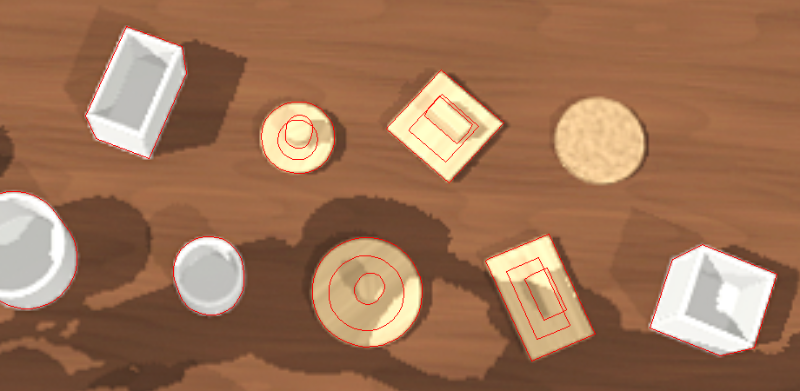

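View pics/fit2.png

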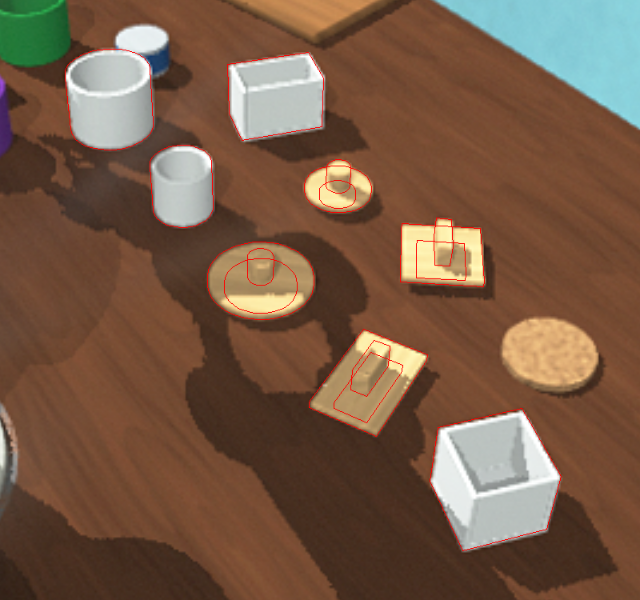

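Outlines match in both views. The fits put the white can at (.451,.340), the square can's yaw at 71° and the oblong can's at −18°, with lid yaws of 50° and 25°. The green and purple look-alikes stay untouched. First up is the big round lid.

Call:
carry_out:
  deltas:
    - [[0, 0.0131, -0.0467, 0, 0], [0, 0.0131, -0.0467, 0, 0], [0, 0.0131, -0.0467, 0, 0], [0, 0.0131, -0.0467, 0, 0], [0, 0.0131, -0.0467, 0, 0], [0, 0.0131, -0.0467, 0, 0], [0, 0.0131, -0.0467, 0, 0], [0, 0.0131, -0.0467, 0, 0], [0, 0.0131, -0.0467, 0, 0], [0, 0.0131, -0.0467, -0.04, 0], [0, 0.0131, -0.0467, -0.04, 0], [0, 0.0131, -0.0467, -0.04, 0]]
  grip_force: 30

```text
time: 2.6
tool_pos: [0.4366, -0.002, 0.1112]
orientation: [-0.372, 0.601, 0.372, 0.602]
contact_force: [1.4, 0.1, 0.5]
width: 1.003
```

Call:
carry_out:
  deltas:
    - [[0, 0, 0, -0.03, 0], [0, 0, 0, -0.03, 0], [0, 0, 0, -0.02, 0], [0, 0, 0, -0.01, 0], [0, 0, 0, 0, 0], [0, 0, 0, 0, 0]]

```text
time: 3.35
tool_pos: [0.4364, -0.0003, 0.0226]
orientation: [-0.372, 0.601, 0.372, 0.602]
contact_force: [-0.7, -0.2, -0.9]
width: 1.0
```

Call:
carry_out:
  deltas:
    - [[0.5, 0, 0, 0, 0], [1, 0, 0, 0, 0], [1, 0, 0, 0, 0], [1, 0, 0, 0, 0], [1, 0, 0, 0, 0], [1, 0, 0, 0, 0]]

```text
time: 4.1
tool_pos: [0.4361, -0.0003, 0.0222]
orientation: [-0.372, 0.601, 0.372, 0.601]
contact_force: [-1.0, 1.0, 8.6]
width: 0.292
```

Call:
carry_out:
  deltas:
    - [[1, 0, 0, 0.01, 0], [1, 0, 0, 0.02, 0], [1, 0, 0, 0.03, 0], [1, 0, 0, 0.04, 0], [1, 0, 0, 0.02, 0], [1, 0, 0, 0, 0], [1, 0, 0, 0, 0]]

```text
time: 4.97
tool_pos: [0.4356, -0.0003, 0.1416]
orientation: [-0.372, 0.601, 0.372, 0.601]
contact_force: [-0.7, 0.3, -1.7]
width: 0.291
```

```bash
python3 - <<'E'
from h import *
g=cams.grab_frame("side"); save(g,"grip1.png",(170,90,450,300),2); print(ctrl.sense()["contact_force"],ctrl.sense()["tool_pos"],ctrl.sense()["width"])
E
```

```text
[-0.95995079  0.37601869 -1.14256326] [ 4.35459072e-01 -2.60070914e-04  1.41350277e-01] 0.2902033299040479
```

View pics/grip1.png

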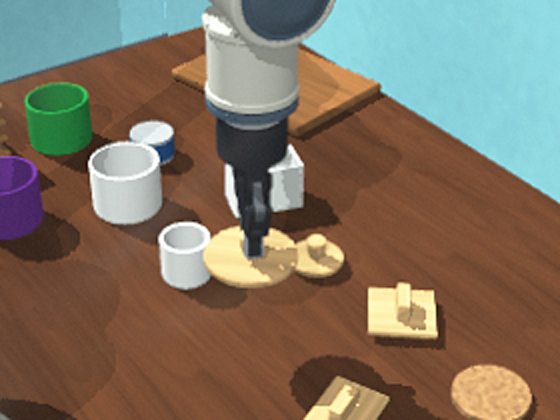

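Lid held flat. Carry it to the white can.

Call:
carry_out:
  deltas:
    - [[1, 0.002, 0.02, 0, 0], [1, 0.002, 0.04, 0, 0], [1, 0.002, 0.045, 0, 0], [1, 0.002, 0.045, 0, 0], [1, 0.002, 0.045, 0, 0], [1, 0.002, 0.045, 0, 0], [1, 0.002, 0.045, 0, 0], [1, 0.001, 0.035, 0, 0], [1, 0.001, 0.02, 0, 0], [1, 0, 0, 0, 0], [1, 0, 0, 0, 0]]

```text
time: 6.4
tool_pos: [0.4518, 0.3386, 0.1415]
orientation: [-0.372, 0.602, 0.372, 0.601]
contact_force: [0.5, 0.2, -1.4]
width: 0.291
```

Call:
carry_out:
  deltas:
    - [[1, 0, 0, -0.015, 0], [1, 0, 0, -0.012, 0], [1, 0, 0, -0.008, 0], [1, 0, 0, -0.005, 0], [1, 0, 0, -0.004, 0], [1, 0, 0, 0, 0], [1, 0, 0, 0, 0]]

```text
time: 7.28
tool_pos: [0.4522, 0.3398, 0.0982]
orientation: [-0.372, 0.601, 0.372, 0.602]
contact_force: [0.1, 0.1, -0.1]
width: 0.286
```

Call:
carry_out:
  deltas:
    - [[1, 0, 0, -0.002, 0], [1, 0, 0, -0.002, 0], [1, 0, 0, -0.001, 0], [1, 0, 0, 0, 0], [1, 0, 0, 0, 0]]

```text
time: 7.9
tool_pos: [0.452, 0.3397, 0.093]
orientation: [-0.372, 0.601, 0.372, 0.601]
contact_force: [-0.1, 0.8, -0.8]
width: 0.293
```

```bash
python3 - <<'E'
from h import *
s=ctrl.sense();print(s["contact_force"],s["tool_pos"])
g=cams.grab_frame("side"); save(g,"p1.png",(170,110,310,230),4)
E
```

```text
[-0.11144844  0.76034066 -0.83658508] [0.45202833 0.33970197 0.09301645]
```

View pics/p1.png

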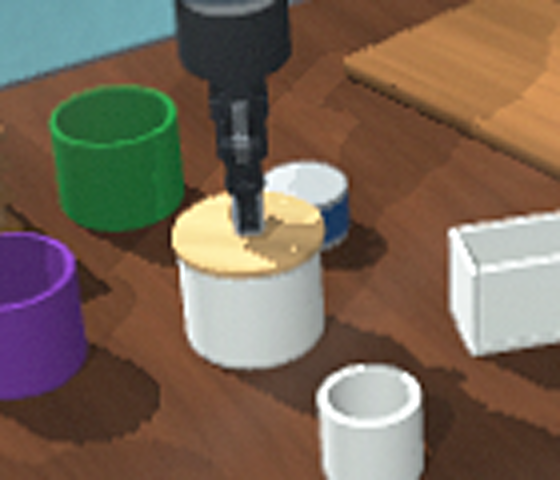

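Call:
carry_out:
  deltas:
    - [[1, 0, 0, -0.0005, 0], [1, 0, 0, -0.0005, 0], [1, 0, 0, 0, 0], [1, 0, 0, 0, 0]]

```text
time: 8.45
tool_pos: [0.452, 0.3397, 0.0923]
orientation: [-0.372, 0.601, 0.372, 0.601]
contact_force: [-1.3, -0.9, 5.1]
width: 0.29
```

Call:
carry_out:
  deltas:
    - [[1, 0, 0, -0.0005, 0], [1, 0, 0, -0.0005, 0], [1, 0, 0, 0, 0], [1, 0, 0, 0, 0]]

```text
time: 8.95
tool_pos: [0.4521, 0.3397, 0.0922]
orientation: [-0.372, 0.601, 0.372, 0.602]
contact_force: [-6.1, -4.3, 22.5]
width: 0.29
```

Seated (contact at 0.0923). Relieve the force and release.

Call:
carry_out:
  deltas:
    - [[1, 0, 0, 0.001, 0], [1, 0, 0, 0, 0], [0.5, 0, 0, 0, 0], [0.4, 0, 0, 0, 0], [0.3, 0, 0, 0, 0], [0.3, 0, 0, 0, 0], [0, 0, 0, 0.015, 0], [0, 0, 0, 0.03, 0], [0, 0, 0, 0.03, 0]]

```text
time: 10.07
tool_pos: [0.452, 0.3397, 0.1688]
orientation: [-0.372, 0.601, 0.372, 0.601]
contact_force: [-0.0, 0.6, 0.5]
width: 1.002
```

```bash
python3 - <<'E'
from h import *
s=ctrl.sense();print(s["contact_force"],s["tool_pos"],s["width"])
E
```

```text
[-0.02674028  0.56293965  0.54199227] [0.45200876 0.3397096  0.16878277] 1.0023711283735004
```

Call:
carry_out:
  deltas:
    - [[0, 0.02, -0.0379, 0, 0], [0, 0.02, -0.0379, 0, 0], [0, 0.02, -0.0379, 0, 0], [0, 0.02, -0.0379, 0, 0], [0, 0.02, -0.0379, 0, 0], [0, 0.02, -0.0379, -0.03, 0], [0, 0.02, -0.0379, -0.03, 0], [0, 0, 0, -0.03, 0], [0, 0, 0, -0.03, 0], [0, 0, 0, -0.015, 0], [0, 0, 0, -0.01, 0], [0, 0, 0, 0, 0]]

```text
time: 11.58
tool_pos: [0.5921, 0.0745, 0.0222]
orientation: [-0.372, 0.601, 0.372, 0.601]
contact_force: [-0.0, -0.6, 0.2]
width: 0.998
```

Call:
carry_out:
  deltas:
    - [[0.5, 0, 0, 0, 0], [1, 0, 0, 0, 0], [1, 0, 0, 0, 0], [1, 0, 0, 0, 0], [1, 0, 0, 0, 0], [1, 0, 0, 0, 0]]

```text
time: 12.32
tool_pos: [0.5922, 0.0744, 0.0225]
orientation: [-0.372, 0.601, 0.372, 0.602]
contact_force: [-0.4, 0.1, 6.8]
width: 0.29
```

Call:
carry_out:
  deltas:
    - [[1, 0, 0, 0.01, 0], [1, 0, 0, 0.02, 0], [1, 0, 0, 0.03, 0], [1, 0, 0, 0.04, 0], [1, 0, 0, 0.02, 0], [1, 0, 0, 0, 0], [1, 0, 0, 0, 0]]

```text
time: 13.2
tool_pos: [0.5915, 0.0744, 0.1414]
orientation: [-0.372, 0.602, 0.372, 0.601]
contact_force: [-0.8, -0.5, -1.9]
width: 0.289
```

Call:
carry_out:
  deltas:
    - [[1, -0.0155, 0.008, 0, 0], [1, -0.03, 0.016, 0, 0], [1, -0.03, 0.016, 0, 0], [1, -0.03, 0.016, 0, 0], [1, -0.03, 0.016, 0, 0], [1, -0.017, 0.008, 0, 0], [1, 0, 0, -0.02, 0], [1, 0, 0, -0.02, 0], [1, 0, 0, -0.01, 0], [1, 0, 0, -0.007, 0], [1, 0, 0, -0.004, 0], [1, 0, 0, 0, 0]]

```text
time: 14.7
tool_pos: [0.4396, 0.1543, 0.081]
orientation: [-0.372, 0.601, 0.372, 0.601]
contact_force: [-0.4, -0.5, 0.3]
width: 0.292
```

Call:
carry_out:
  deltas:
    - [[1, 0, 0, 0, 0], [1, 0, 0, -0.001, 0], [1, 0, 0, -0.001, 0], [1, 0, 0, -0.001, 0], [1, 0, 0, 0, 0], [1, 0, 0, 0, 0]]

```text
time: 15.45
tool_pos: [0.4395, 0.1544, 0.078]
orientation: [-0.372, 0.601, 0.372, 0.601]
contact_force: [0.5, -0.5, -0.3]
width: 0.292
```

```bash
python3 - <<'E'
from h import *
s=ctrl.sense();print(s["contact_force"],s["tool_pos"])
g=cams.grab_frame("side"); save(g,"p2.png",(190,130,330,250),4)
E
```

```text
[ 0.47240857 -0.48931699 -0.28711068] [0.43949584 0.15436437 0.07796039]
```

View pics/p2.png

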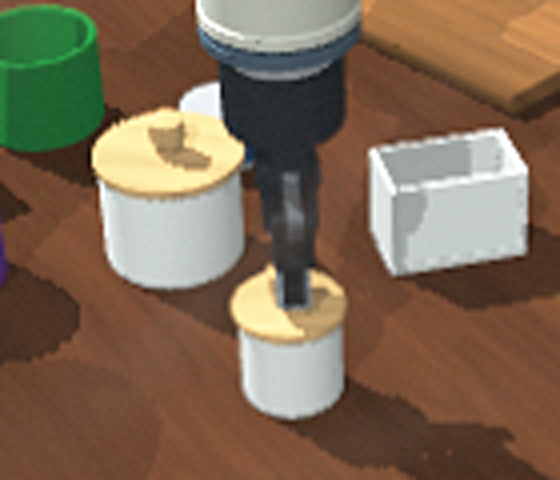

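The big lid sits flat and centred, and the small lid is centred just above its rim. Lower it the last bit.

Call:
carry_out:
  deltas:
    - [[1, 0, 0, -0.0005, 0], [1, 0, 0, -0.0005, 0], [1, 0, 0, -0.0005, 0], [1, 0, 0, 0, 0], [1, 0, 0, 0, 0]]

```text
time: 16.12
tool_pos: [0.4395, 0.1544, 0.0765]
orientation: [-0.372, 0.601, 0.372, 0.601]
contact_force: [0.9, -0.5, 0.6]
width: 0.289
```

Call:
carry_out:
  deltas:
    - [[1, 0, 0, -0.0005, 0], [1, 0, 0, 0, 0], [1, 0, 0, 0, 0]]

```text
time: 16.5
tool_pos: [0.4395, 0.1544, 0.0764]
orientation: [-0.372, 0.601, 0.372, 0.601]
contact_force: [-3.1, -1.2, 12.8]
width: 0.291
```

Call:
carry_out:
  deltas:
    - [[1, 0, 0, 0.0005, 0], [0.5, 0, 0, 0, 0], [0.4, 0, 0, 0, 0], [0.3, 0, 0, 0, 0], [0.3, 0, 0, 0, 0], [0, 0, 0, 0.015, 0], [0, 0, 0, 0.03, 0], [0, 0, 0, 0.02, 0]]

```text
time: 17.5
tool_pos: [0.4397, 0.1544, 0.1425]
orientation: [-0.372, 0.601, 0.372, 0.602]
contact_force: [-0.8, 0.2, -0.7]
width: 1.004
```

Call:
carry_out:
  deltas:
    - [[0, 0.0158, -0.0209, 0, -8.6], [0, 0.0158, -0.0209, 0, -8.6], [0, 0.0158, -0.0209, 0, -8.6], [0, 0.0158, -0.0209, 0, -8.6], [0, 0.0158, -0.0209, 0, -8.6], [0, 0.0158, -0.0209, 0, -8.6], [0, 0.0158, -0.0209, 0, -8.6], [0, 0.0158, -0.0209, 0, -8.6], [0, 0.0158, -0.0209, 0, -8.6], [0, 0.0158, -0.0209, 0, -8.6], [0, 0.0158, -0.0207, -0.02, -8.6], [0, 0, 0, -0.02, -8.7]]

```text
time: 19.0
tool_pos: [0.6144, -0.0768, 0.1009]
orientation: [0.243, 0.664, -0.243, 0.665]
contact_force: [-0.4, -0.3, -0.5]
width: 0.998
```

Call:
carry_out:
  deltas:
    - [[0, 0, 0, 0, 0], [0, 0, 0, 0, 0]]

```text
time: 19.25
tool_pos: [0.6134, -0.0751, 0.1021]
orientation: [0.24, 0.665, -0.239, 0.665]
contact_force: [0.2, 0.4, 0.9]
width: 0.998
```

Call:
carry_out:
  deltas:
    - [[0, 0, 0, -0.03, 0], [0, 0, 0, -0.03, 0], [0, 0, 0, -0.013, 0], [0, 0, 0, -0.006, 0], [0, 0, 0, 0, 0], [0, 0, 0, 0, 0]]

```text
time: 20.0
tool_pos: [0.6138, -0.0754, 0.0234]
orientation: [0.241, 0.664, -0.241, 0.665]
contact_force: [-1.3, -0.1, -0.2]
width: 0.998
```

Call:
carry_out:
  deltas:
    - [[0.5, 0, 0, 0, 0], [1, 0, 0, 0, 0], [1, 0, 0, 0, 0], [1, 0, 0, 0, 0], [1, 0, 0, 0, 0], [1, 0, 0, 0, 0], [1, 0, 0, 0, 0]]

```text
time: 20.88
tool_pos: [0.6134, -0.0753, 0.0226]
orientation: [0.241, 0.665, -0.241, 0.665]
contact_force: [0.2, -0.1, 6.0]
width: 0.178
```

Call:
carry_out:
  deltas:
    - [[1, 0, 0, 0.01, 0], [1, 0, 0, 0.02, 0], [1, 0, 0, 0.03, 0], [1, 0, 0, 0.04, 0], [1, 0, 0, 0.02, 0], [1, 0, 0, 0, 0], [1, 0, 0, 0, 0]]

```text
time: 21.75
tool_pos: [0.6128, -0.0752, 0.1418]
orientation: [0.241, 0.665, -0.241, 0.664]
contact_force: [-0.4, 0.1, -1.5]
width: 0.181
```

Call:
carry_out:
  deltas:
    - [[1, -0.01, -0.015, 0, 1.5], [1, -0.02, -0.03, 0, 3], [1, -0.022, -0.034, 0, 3], [1, -0.022, -0.034, 0, 3], [1, -0.022, -0.034, 0, 3], [1, -0.022, -0.034, 0, 3], [1, -0.022, -0.034, 0, 3], [1, -0.021, -0.032, 0, 1.4], [1, -0.01, -0.0142, 0, 0], [1, 0, 0, -0.015, 0], [1, 0, 0, -0.015, 0], [1, 0, 0, 0, 0]]

```text
time: 23.25
tool_pos: [0.442, -0.3349, 0.1107]
orientation: [0.117, 0.699, -0.115, 0.697]
contact_force: [-0.4, 0.0, -0.2]
width: 0.178
```

```bash
cat > chk.py <<'E'
import sys
from fit import *
n,c,name=sys.argv[1],sys.argv[2],sys.argv[3]
P=np.load("poses.npy",allow_pickle=True).item(); s=ctrl.sense(); tp=s["tool_pos"]; x,y,z,w=s["orientation"]
jaw=np.degrees(np.arctan2(2*(y*z-w*x),2*(x*z+w*y))); print(s["contact_force"].round(1),tp.round(4),"jaw",round(jaw,1))
gs=[cams.grab_frame(k) for k in("top","side")]; out=[]
h=dict(can_square=.07,can_oblong=.07)[c]
lz=tp[2]-.0222
for g in gs:
    i=cv2.resize(g["frame"][:,:,::-1],None,fx=4,fy=4,interpolation=cv2.INTER_CUBIC)
    lp=[tp[0],tp[1],np.radians(jaw+90)]
    for (nn,pp,zz,col) in((n,lp,lz,(0,0,255)),(c,P[c],0,(255,0,0))):
        for q in world(nn,pp,zz): cv2.polylines(i,[cv2.convexHull(((proj(g,q)+.5)*4).astype(np.int32))],True,col,1)
    u=(proj(g,[*P[c][:2],h])[0]*4).astype(int); a=max(0,u[0]-190); b=max(0,u[1]-220)
    out.append(cv2.resize(i[b:b+400,a:a+380],(380,400)))
cv2.imwrite("pics/"+name,np.hstack(out))
E
python3 chk.py lid_square can_square p3.png
```

```text
[-0.4  0.  -0.2] [ 0.442  -0.3349  0.1107] jaw -18.9
```

View pics/p3.png

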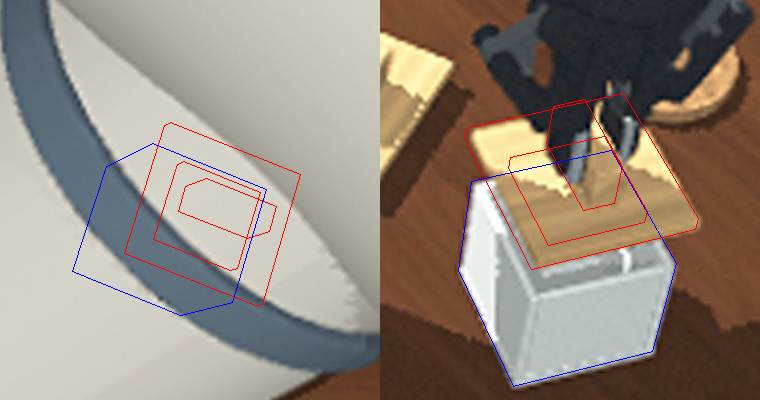

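The lid outline lies on the prediction and is parallel to the can's sides. Lower.

Call:
carry_out:
  deltas:
    - [[1, 0, -0.001, -0.01, 0], [1, 0, 0, -0.008, 0], [1, 0, 0, -0.004, 0], [1, 0, 0, -0.002, 0], [1, 0, 0, 0, 0], [1, 0, 0, 0, 0]]

```text
time: 24.1
tool_pos: [0.4424, -0.3376, 0.0887]
orientation: [0.116, 0.697, -0.116, 0.698]
contact_force: [-0.8, 1.0, -0.7]
width: 0.177
```

Call:
carry_out:
  deltas:
    - [[1, 0, 0, -0.001, 0], [1, 0, 0, -0.0005, 0], [1, 0, 0, 0, 0], [1, 0, 0, 0, 0]]

```text
time: 24.6
tool_pos: [0.4423, -0.3375, 0.087]
orientation: [0.116, 0.698, -0.116, 0.697]
contact_force: [-0.4, 0.7, -1.0]
width: 0.183
```

Call:
carry_out:
  deltas:
    - [[1, 0, 0.001, -0.001, 0], [1, 0, 0, -0.0005, 0], [1, 0, 0, -0.0005, 0], [1, 0, 0, -0.0005, 0], [1, 0, 0, 0, 0], [1, 0, 0, 0, 0]]

```text
time: 25.35
tool_pos: [0.4423, -0.3365, 0.0846]
orientation: [0.116, 0.697, -0.116, 0.698]
contact_force: [-0.9, 1.6, 4.4]
width: 0.177
```

Call:
carry_out:
  deltas:
    - [[1, 0, 0, -0.0005, 0], [1, 0, 0, 0, 0], [1, 0, 0, 0, 0]]

```text
time: 25.72
tool_pos: [0.4423, -0.3366, 0.0846]
orientation: [0.116, 0.697, -0.116, 0.698]
contact_force: [-2.4, 2.7, 14.3]
width: 0.178
```

Call:
carry_out:
  deltas:
    - [[1, 0, 0, 0.0005, 0], [0.6, 0, 0, 0, 0], [0.5, 0, 0, 0, 0], [0.4, 0, 0, 0, 0], [0.4, 0, 0, 0, 0], [0, 0, 0, 0.015, 0], [0, 0, 0, 0.03, 0], [0, 0, 0, 0.01, 0]]

```text
time: 26.72
tool_pos: [0.443, -0.3372, 0.1418]
orientation: [0.116, 0.697, -0.117, 0.698]
contact_force: [0.3, 0.0, -1.2]
width: 1.002
```

Call:
carry_out:
  deltas:
    - [[0, -0.0015, 0.0235, 0, -6], [0, 0, 0.028, 0, -8], [0, 0, 0.028, 0, -8], [0, 0, 0.028, 0, -8], [0, 0, 0.028, -0.01, -8], [0, 0, 0.028, -0.02, -7.8], [0, 0, 0, -0.02, 0], [0, 0, 0, 0, 0], [0, 0, 0, 0, 0]]

```text
time: 27.85
tool_pos: [0.4411, -0.1734, 0.0901]
orientation: [0.378, 0.597, -0.378, 0.598]
contact_force: [0.3, -0.4, 0.5]
width: 1.003
```

```bash
python3 chk.py lid_oblong can_square p4.png
```

```text
[ 0.3 -0.4  0.5] [ 0.4411 -0.1734  0.0901] jaw -64.7
```

View pics/p4.png

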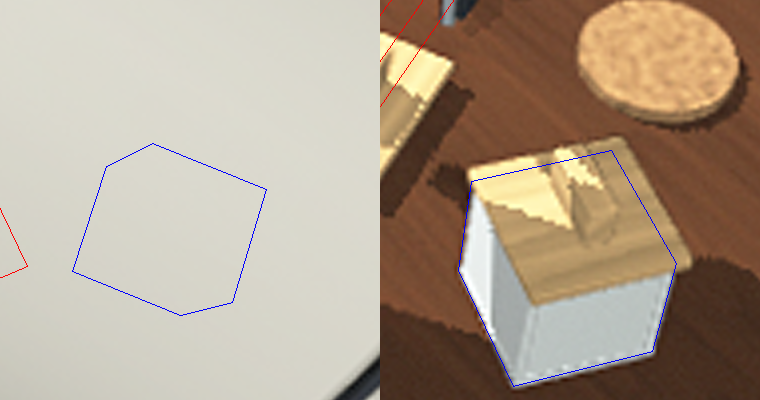

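The square lid sits flat and lined up on its unmoved can; the trivet is undisturbed. Now pick up the oblong lid.

Call:
carry_out:
  deltas:
    - [[0, 0, 0, -0.03, 0], [0, 0, 0, -0.025, 0], [0, 0, 0, -0.009, 0], [0, 0, 0, -0.0035, 0], [0, 0, 0, 0, 0], [0, 0, 0, 0, 0]]

```text
time: 28.7
tool_pos: [0.4411, -0.1732, 0.0226]
orientation: [0.378, 0.597, -0.378, 0.598]
contact_force: [0.2, 0.2, -0.8]
width: 0.994
```

Call:
carry_out:
  deltas:
    - [[0.5, 0, 0, 0, 0], [1, 0, 0, 0, 0], [1, 0, 0, 0, 0], [1, 0, 0, 0, 0], [1, 0, 0, 0, 0], [1, 0, 0, 0, 0], [1, 0, 0, 0, 0]]

```text
time: 29.58
tool_pos: [0.4408, -0.173, 0.022]
orientation: [0.378, 0.597, -0.378, 0.597]
contact_force: [-1.0, 0.5, 2.9]
width: 0.177
```

Call:
carry_out:
  deltas:
    - [[1, 0, 0, 0.01, 0], [1, 0, 0, 0.02, 0], [1, 0, 0, 0.03, 0], [1, 0, 0, 0.04, 0], [1, 0, 0, 0.03, 0], [1, 0, 0, 0.01, 0], [1, 0, 0, 0, 0]]

```text
time: 30.45
tool_pos: [0.4409, -0.1731, 0.1623]
orientation: [0.378, 0.597, -0.378, 0.598]
contact_force: [0.4, 0.1, -1.1]
width: 0.178
```

Call:
carry_out:
  deltas:
    - [[1, 0.008, 0.019, 0, -2], [1, 0.016, 0.037, 0, -4], [1, 0.017, 0.039, 0, -4], [1, 0.017, 0.039, 0, -4], [1, 0.017, 0.039, 0, -4], [1, 0.017, 0.039, 0, -4], [1, 0.017, 0.039, 0, -4], [1, 0.017, 0.039, 0, -4], [1, 0.017, 0.039, 0, -4], [1, 0.017, 0.039, 0, -4], [1, 0.015, 0.035, 0, -4], [1, 0.005, 0.0081, 0, -1.6]]

```text
time: 31.95
tool_pos: [0.6206, 0.2401, 0.1597]
orientation: [-0.572, -0.414, 0.574, -0.414]
contact_force: [0.3, 0.5, -1.1]
width: 0.178
```

Call:
carry_out:
  deltas:
    - [[1, 0, 0, -0.02, 0], [1, 0, 0, -0.02, 0], [1, 0, 0, -0.012, 0], [1, 0, 0, 0, 0], [1, 0, 0, 0, 0]]

```text
time: 32.58
tool_pos: [0.6211, 0.2381, 0.1103]
orientation: [0.573, 0.414, -0.573, 0.414]
contact_force: [-0.0, 0.4, -2.3]
width: 0.178
```

```bash
python3 chk.py lid_oblong can_oblong p5.png
```

```text
[-0.   0.4 -2.3] [0.6211 0.2381 0.1103] jaw -108.3
```

View pics/p5.png

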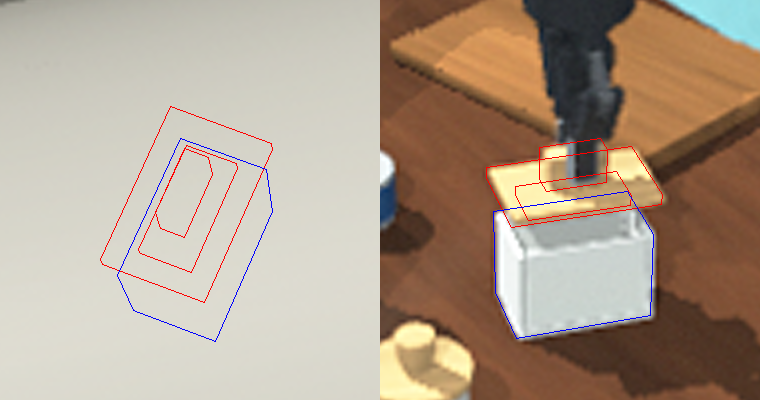

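Aligned; lower.

Call:
carry_out:
  deltas:
    - [[1, 0, 0, -0.01, 0], [1, 0, 0, -0.008, 0], [1, 0, 0, -0.004, 0], [1, 0, 0, -0.002, 0], [1, 0, 0, 0, 0], [1, 0, 0, 0, 0]]

```text
time: 33.42
tool_pos: [0.621, 0.2381, 0.0862]
orientation: [0.573, 0.414, -0.573, 0.414]
contact_force: [0.6, 0.5, -0.8]
width: 0.175
```

Call:
carry_out:
  deltas:
    - [[1, 0, 0, -0.0005, 0], [1, 0, 0, -0.0005, 0], [1, 0, 0, -0.0005, 0], [1, 0, 0, 0, 0], [1, 0, 0, 0, 0]]

```text
time: 34.05
tool_pos: [0.6208, 0.2381, 0.0845]
orientation: [-0.573, -0.414, 0.573, -0.414]
contact_force: [-0.5, 0.6, -0.6]
width: 0.178
```

Call:
carry_out:
  deltas:
    - [[1, 0, 0, -0.0005, 0], [1, 0, 0, 0, 0], [1, 0, 0, 0, 0]]

```text
time: 34.42
tool_pos: [0.6209, 0.2381, 0.0841]
orientation: [0.573, 0.414, -0.573, 0.414]
contact_force: [-0.3, 0.6, 1.3]
width: 0.177
```

Call:
carry_out:
  deltas:
    - [[1, 0, 0, -0.0005, 0], [1, 0, 0, 0, 0], [1, 0, 0, 0, 0]]

```text
time: 34.8
tool_pos: [0.6209, 0.2382, 0.084]
orientation: [0.573, 0.414, -0.573, 0.414]
contact_force: [-2.6, 0.1, 7.1]
width: 0.18
```

Call:
carry_out:
  deltas:
    - [[1, 0, 0, 0.0005, 0], [0.6, 0, 0, 0, 0], [0.5, 0, 0, 0, 0], [0.4, 0, 0, 0, 0], [0.4, 0, 0, 0, 0], [0, 0, 0, 0.015, 0], [0, 0, 0, 0.03, 0], [0, 0, 0, 0.05, 0], [0, 0, 0, 0.05, 0]]

```text
time: 35.92
tool_pos: [0.6207, 0.2381, 0.2316]
orientation: [0.573, 0.414, -0.573, 0.414]
contact_force: [1.3, -0.2, 1.1]
width: 1.0
```

Call:
carry_out:
  deltas:
    - [[0, -0.034, 0.032, 0, 0], [0, -0.034, 0.032, 0, 0], [0, -0.034, 0.032, 0, 0], [0, -0.034, 0.032, 0, 0], [0, -0.034, 0.032, 0, 0], [0, -0.034, 0.032, 0, 0], [0, -0.034, 0.032, 0, 0], [0, -0.034, 0.032, 0, 0], [0, -0.034, 0.032, 0, 0], [0, -0.034, 0.032, 0, 0], [0, 0, 0, 0, 0], [0, 0, 0, 0, 0]]

```text
time: 37.42
tool_pos: [0.281, 0.558, 0.2297]
orientation: [0.573, 0.414, -0.573, 0.414]
contact_force: [-0.4, -0.8, -0.5]
width: 0.996
```

```bash
python3 - <<'E'
from fit import *
import fit
P=np.load("poses.npy",allow_pickle=True).item(); gs=[cams.grab_frame(k) for k in("top","side")]
Z=dict(big_round=.07,small_round=.054,square=.062,oblong=.062)
for n,z in Z.items():
    c=P["can_"+n]; rd="round" in n
    p,e=fit.fit(gs,"lid_"+n,c,z=z,yaw=not rd)
    print(n,"lid-can mm",((p-c)[:2]*1000).round(1),"dyaw",round(np.degrees(p[2]-c[2]),1),np.round(e,3))
old=[np.load(k+"0.npy",allow_pickle=True).item()["frame"] for k in("top","side")]
for nm,q in (("trivet",(.609,-.235,.005)),("tin",(.54,.42,.03)),("green",(.444,.541,.04)),("purple",(.288,.398,.04))):
    print(nm,[cv2.phaseCorrelate(*[cv2.cvtColor(f,cv2.COLOR_RGB2GRAY)[v-25:v+25,u-25:u+25].astype(np.float32) for f in(o,g["frame"])])[0] for o,g in zip(old,gs) for u,v in [proj(g,q)[0].astype(int)]])
save(gs[0],"end_top.png",(60,60,520,300),1.7); save(gs[1],"end_side.png",(120,80,470,380),2)
print(ctrl.sense()["time"])
E
```

```text
big_round lid-can mm [1.7 1.2] dyaw 0.0 [0.181 0.054]
small_round lid-can mm [1.1 1.3] dyaw 0.0 [0.042 0.047]
square lid-can mm [ 2.1 -1.2] dyaw 90.1 [0.339 0.04 ]
oblong lid-can mm [2.4 1. ] dyaw 179.9 [0.248 0.048]
trivet [(0.012327565856260492, -0.005481601018143323), (-0.11401032899147623, -0.12418014953922452)]
tin [(-0.08939678100484016, 0.09885621680868795), (0.1656348582690299, -0.36610631180533915)]
green [(-0.024168555605672992, -0.039218321807762635), (-0.9340312848170846, -1.0294944938242168)]
purple [(-0.09770846870557648, -0.037978477774842645), (0.007387273626250135, 0.04562787674827007)]
37.525
```

View pics/end_top.png

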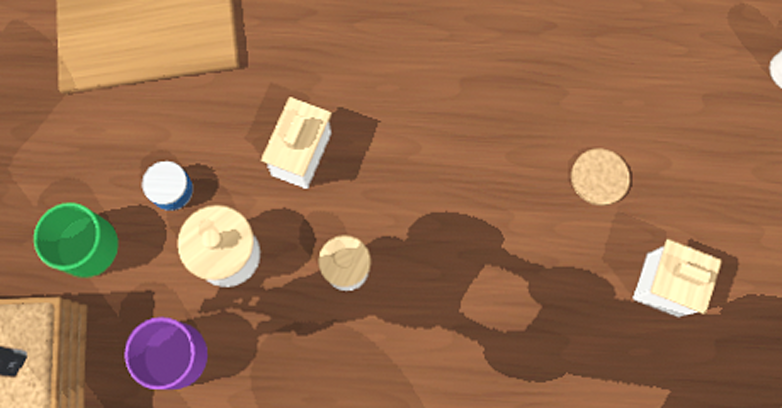

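View pics/end_side.png

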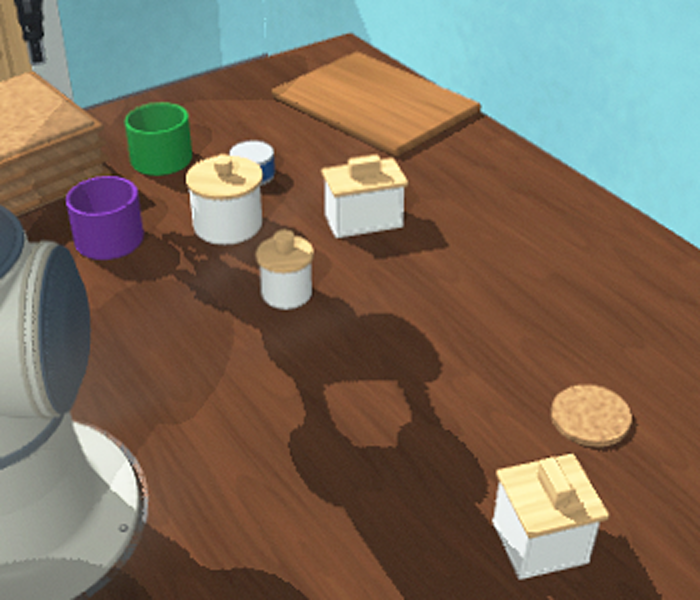

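All four lids are seated flat and aligned, and the trivet, tin and look-alikes look unmoved. Handing in.

```bash
python3 -c "
from rig import ctrl
print(ctrl.close_job())"
```

```text
the job is handed in; nothing more can be done
None
```

All four lids are on their own canisters. I set them down one at a time in the order big round, small round, square, oblong, lowering each until it touched the rim and only then letting go. The job was handed in at about 37.5 s.

- **Fit:** The last two-view check put each lid within about 2.5 mm of its canister's centre. The square and oblong lids are lined up with the sides to about 0.1°. The final pictures show all four lids flat.
- **Lid-fit residuals:** The top camera fits were rough, up to 0.34 for the square lid, as they were in the first measurement. I relied on the side camera fits, which were all about 0.05 or lower.
- **Bystanders:** The pot stand, the food tin and the purple look-alike showed no shift beyond 0.4 pixel. The green one read about 1 pixel in the side view but none from above. I never went near it, so I take that as changed surroundings in the picture.
- **Canisters:** I did not re-measure where the canisters stand after placing. They look unmoved in the pictures.
- **Forces:** The highest force I saw was 22.5 N at the wrist, while seating the big lid.

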